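# Find the can that holds the core by its heft and weigh it on the arrested scale

### The job

One of the three identical sealed cans still holds a drilled concrete core, the other two only light foam: feel by lifting which is the heavy one and set it gently, upright, in the middle of the scale's plate while the arrest lever is still in its red or yellow notch. Then push the lever on, through its stiffer last detent, into the green full-release notch so that the plate floats. Stand both light cans upright in the steel tray (before or after), keep every can upright throughout, and leave the mortar cube and the two jars where they are.

Things in the scene. Friction and masses are not known exactly. Their poses are not given: they have to be found in the camera images.
- can_a: one of three outwardly identical sealed aluminium cans with a white paper band, upright on the bench: 64 mm diameter (lid bead 67 mm), 100 mm tall, straight wall from 5 to 92 mm height to grip. Origin at the centre of its underside, z up its axis. Empty of core (foam only) it weighs about 0.1 kg (0.09 to 0.14); the one with the core about 0.5 kg (0.45 to 0.6); which one is heavy changes from start to start and cannot be seen
- can_b: one of three outwardly identical sealed aluminium cans with a white paper band, upright on the bench: 64 mm diameter (lid bead 67 mm), 100 mm tall, straight wall from 5 to 92 mm height to grip. Origin at the centre of its underside, z up its axis. Empty of core (foam only) it weighs about 0.1 kg (0.09 to 0.14); the one with the core about 0.5 kg (0.45 to 0.6); which one is heavy changes from start to start and cannot be seen
- can_c: one of three outwardly identical sealed aluminium cans with a white paper band, upright on the bench: 64 mm diameter (lid bead 67 mm), 100 mm tall, straight wall from 5 to 92 mm height to grip. Origin at the centre of its underside, z up its axis. Empty of core (foam only) it weighs about 0.1 kg (0.09 to 0.14); the one with the core about 0.5 kg (0.45 to 0.6); which one is heavy changes from start to start and cannot be seen
- scale: white bench dial scale, fixed to the bench, 225 mm deep (x from -125 to +100 mm), 160 mm wide, housing 50 mm high with a sloped dial at the front (-x). Origin at the centre of its underside, x to its back, y to its left, z up. The square plate lies over (20, 0) mm; the lever stands on its right side (-y) on a level axle along y through (20, -94, 28) mm. Its green full-release notch is on the far side (+x), its red arrested notch on the near side (-x)
- plate_mid (a point): centre of the top face of the scale's 150 x 150 mm steel weighing plate, marked with a dot in a 70 mm ring; 74 mm above the bench when unloaded. It bears on springs inside
- weigh_plate (a joint): how far the plate has sunk, m: 0 unloaded or while arrested, at most about 2.5 mm in the half-release notch; in full release about 1 mm under a light can and 4.5 to 6.5 mm under the can with the core (10 mm at most). The red pointer of the dial turns with it
- arrest_lever (a joint): angle of the arrest lever, rad. Notches at 0 (red, arrested, lever leans 0.4 rad towards the scale's front -x), 0.28 (yellow, half release) and 0.8 (green, full release, leans 0.4 rad towards +x); it grows as the knob goes to +x. It starts in the red or the yellow notch. The knob needs about 4 N to leave the red notch, about 9 N to pass the stiffer detent whose crest is at 0.55, beyond which the lever snaps into the green notch by itself, against its end stop
- lever_knob (a point): centre of the lever's black ball knob, 28 mm diameter, on a 10 mm steel rod, 125 mm from the axle; the knob swings in the scale's xz plane (y = -94 mm), about 143 to 153 mm above the bench. It can be pinched from above or pushed
- returns_tray: shallow open steel tray, fixed, 106 mm (x) by 172 mm (y), 20 mm high rim 2.5 mm thick, floor 2.5 mm above the bench; room for two cans side by side along its y. Origin at the centre of its underside
- cube: grey mortar cube, 50 mm, bystander standing close beside a can (gap of 10 to 25 mm); origin at the centre of its underside
- jar_large: white plastic jar with blue cap, 52 mm diameter, 75 mm tall, bystander close beside a can (gap of 10 to 25 mm); origin at the centre of its underside
- jar_small: white plastic jar with blue cap, 44 mm diameter, 60 mm tall, bystander close beside a can (gap of 10 to 25 mm); origin at the centre of its underside
Things that resemble listed ones, but are neither listed nor needed, are in the scene too. What is shaped like the can_c but brown is not meant.

How it is judged:
By the outcome, as a careful person would: the job done as asked, in the order asked, and still so for the second after the job is handed in, with the robot touching nothing.
It also fails if it takes over 69 s, if anything falls off the work surface, if the arm or the gripper's body presses on something with over 40 N, if the wrist force passes 120 N, or if a joint passes its speed limit or range.

### The arm

A 6-joint arm with a two-finger parallel gripper is mounted at the origin on a cart in front of the work surface, level with it; the furniture and walls round the work are solid. World frame = base frame: x ahead of the robot, y to its left, z up, the work surface at z = 0. Lengths are in m, angles in rad, forces in N, time in s.
With the tool pointing down it reaches from about 0.35 to 1 m from the base axis. Payload 7.1 kg.
Tool frame: the origin (TCP) lies on the centre line of the jaws, within the pads' length; the fingertips stand 17 mm ahead of it and the grasp point (between the pads) lies 2 mm behind it; z points along the fingers, y is the line along which they close (so a half turn about z gives the same grasp; the last joint's range is limited). The gripper opens to 85 mm and grips with 20 to 120 N. Pads are 22 mm wide; open, the fingers measure 114 mm over their backs; the gripper's body (76 mm by 85 mm) begins 54 mm behind the grasp point. The pads swing forward as they close: fully open they stand 13 mm farther back than shut.
Start: joints at [-1.147, 0.423, 1.63, -0, 1.089, -0.019], TCP at [0.268, -0.565, 0.219] pointing down, gripper open.
Joint ranges: [-3, 3], [-0.9, 2.11], [0.09, 2.58], [-1.31, 4.45], [0.11, 2.69], [-2.54, 2.54]. Speed limits (rad/s): [2.39, 2.39, 3.01, 3.14, 3.14, 3.14].

### API

Orientations are given as a unit quaternion [x, y, z, w].
In Python, from station import read_state, optics, r gives the robot as it stands.
- The arm moves only by the shell command python3 -m creep 'ROWS'. ROWS is JSON, a list of rows, each an object with "jaw": the gripper command: -1 is fully open, 1 is shut, values between are in proportion; "dp": the shift along the world's x, y, z in cm, a list of three; "angular": the turn, a rotation vector about the world's x, y, z in degrees, a list of three. A call has 1 to 8 rows; each row is the pose to reach, as a shift and turn from the pose commanded when the call began; what a row does not reach only later rows make up. A row lasts 1/10 s, in which the tool goes at most 50 mm and 8.59 degrees, less where a joint would pass 70% of its speed; a pose out of reach is approached as far as the arm can. A call with a gripper value outside its range is refused whole. The fingers move at their own pace and stop on an object; the grip force is fixed at half the most. Time passes only in rows, so rows that repeat a pose let the fingers close. It gives the time, the measured TCP pose, the force, the opening and the grip force at its end, in the units of the state.
- read_state(): the state, without advancing time (a new reading comes with each control period).
- optics.capture(name): name is "scene" or "side" or "wrist"; returns (picture, depth): 420x560x3 uint8, blue, green, red; 420x560 float32, m along the optical axis (not along the pixel's ray), 0 where there is no reading.
- optics.get_calibration(name): a dict with "K" (3x3 intrinsics, pixels), "k1" (the pictures are not rectified: a ray, as slopes to the right and down, at radius r is drawn at 1 + k1 r^2 times it, then the intrinsics apply), "rvec" (rotation vector, rad) and "tvec" (3), from world to camera coordinates, as OpenCV has them; the wrist camera has in their place "mount" (4x4, takes a point from camera to tool coordinates, whose origin is the TCP and whose axes are the flange's). Camera axes: x right, y down, z forward; pixel columns grow to the right and rows downward; lengths in m; the calibration is good to about 2 mm. A picture is of the moment at which its call begins: read the wrist's pose just before it. get_calibration takes no time and is no camera call.
- r.sign_off(): hands the job in; it is judged then, once.
The state is a dict: "time": time; "joint_pos": joint angles; "qvel": joint speeds; "tau": joint torques, N m; "position": TCP position; "orientation": TCP orientation; "ft_force": force on the tool from outside, world axes, zero at the start; "moment": the same for the moment, N m; "grip_width": finger opening in m; "gripper_force": force on a finger pad.
Only numpy, scipy, OpenCV 4.12 (cv2) and the standard library are available. Lean on these libraries where they do the work, as an engineer would, in place of code of your own. Each camera call takes 0.05 s, during which the arm holds its last target. There are 200 camera calls.

## Working session

There is one attempt and no reset: what is moved stays moved. The work goes in short steps, Python scripts to look and compute and a shell command to move; the robot and the scene stay as the last step left them, time stands still between calls to the robot, and variables do not carry over. Pictures are saved under pics/ and viewed, at most 10 in all, crops included, and the job is handed in when it is done.

```bash
ls; mkdir -p pics
cat > h.py <<'E'
import numpy as np, cv2, pickle
from station import read_state, optics, r
from scipy.spatial.transform import Rotation as R
def cap(n):
    s=read_state(); im,d=optics.capture(n); c=optics.get_calibration(n)
    if 'mount' in c:
        T=np.eye(4);T[:3,:3]=R.from_quat(s['orientation']).as_matrix();T[:3,3]=s['position'];T=T@np.array(c['mount'])
    else:
        W=np.eye(4);W[:3,:3]=R.from_rotvec(np.ravel(c['rvec'])).as_matrix();W[:3,3]=np.ravel(c['tvec']);T=np.linalg.inv(W)
    return im,d,np.array(c['K']),c['k1'],T
def cloud(im,d,K,k1,T):
    v,u=np.mgrid[:d.shape[0],:d.shape[1]]
    p=np.stack([u,v],-1).reshape(-1,1,2).astype(float)
    n=cv2.undistortPoints(p,K,np.array([k1,0,0,0,0.])).reshape(d.shape+(2,))
    P=np.concatenate([n*d[...,None],d[...,None]],-1)
    P=P@T[:3,:3].T+T[:3,3]; P[d==0]=np.nan
    return P
E
python3 - <<'E'
from h import *
for n in ('scene','side'):
    c=cap(n); pickle.dump(c,open(n+'.pkl','wb')); cv2.imwrite(f'pics/{n}0.png',c[0]); print(n,c[4].round(3).tolist())
print(read_state())
E
```

```text
pics
scene [[-0.781, -0.487, 0.391, -0.036], [-0.624, 0.591, -0.511, 0.459], [0.018, -0.643, -0.766, 1.098], [0.0, 0.0, 0.0, 1.0]]
side [[-0.995, -0.069, 0.079, 0.364], [-0.102, 0.474, -0.874, 0.998], [0.023, -0.878, -0.479, 0.758], [0.0, 0.0, 0.0, 1.0]]
{'time': 0.1, 'joint_pos': array([-1.14697242e+00,  4.23774582e-01,  1.63060464e+00, -1.44121156e-05,
        1.08864067e+00, -1.90049726e-02]), 'qvel': array([-0.0002189 , -0.00307086, -0.00240627, -0.00125283,  0.00027251,
        0.00089811]), 'tau': array([ 4.62304627e-05, -5.58423042e+01, -2.82445532e+01,  6.01634966e-06,
        2.97480248e-03, -1.12809329e-05]), 'position': array([ 0.26761362, -0.56423229,  0.21822062]), 'orientation': array([ 9.75586818e-01,  2.19612959e-01, -1.49710903e-04, -6.97767837e-04]), 'ft_force': array([-1.09130224, -1.1237232 , -0.67920139]), 'moment': array([-0.0011406 ,  0.03180438, -0.00505345]), 'gripper_force': 0.0, 'grip_width': 0.08556948347298778}
```

View pics/scene0.png

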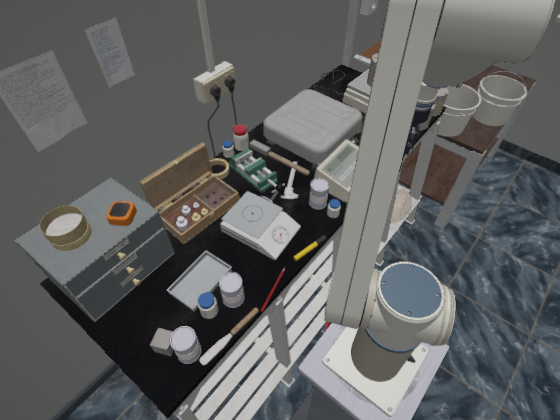

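View pics/side0.png

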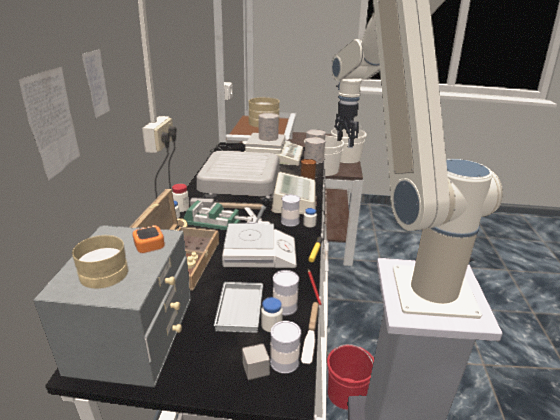

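Scene view: cans at about (185,345), (232,290) and (319,193). The cube is at (163,342), the large jar at (207,305) and the small jar at (334,208). The tray is at (200,280), and the scale at (260,222) with its dial at (280,235). The side view shows the same cans at (285,345), (285,290) and (290,210). A second scale and further cans sit at the far end, around (270,125) and (316,145) in the side view.

Run:
```python
from h import *
allp={}
for n in ('scene','side'):
    c=pickle.load(open(n+'.pkl','rb')); allp[n]=cloud(*c)
P=allp['scene'];Q=allp['side']
for nm,S,pts in (('scene',P,[(185,335),(232,282),(319,186),(163,342),(207,299),(334,204),(200,280),(254,213),(280,235),(290,185)]),('side',Q,[(285,330),(285,278),(290,202),(257,355),(271,305),(310,212),(240,305),(250,235),(285,245),(316,138),(270,120),(309,165)])):
    for u,v in pts: print(nm,u,v,S[v,u].round(3))
# top-down height map, mm-ish
for nm,S in allp.items():
    q=S.reshape(-1,3);q=q[np.isfinite(q).all(1)]
    for lo,hi,name in ((.093,.106,'can'),(.045,.055,'cube/scale'),(.07,.08,'plate/jarL'),(.056,.064,'jarS'),(.135,.16,'knob')):
        m=q[(q[:,2]>lo)&(q[:,2]<hi)&(q[:,0]<.85)&(abs(q[:,1])<.7)&(np.hypot(q[:,0],q[:,1])>.25)]
        g=np.zeros((200,300),np.uint8); ij=((m[:,:2]-[0,-.75])/.005).astype(int); ok=(ij>=0).all(1)&(ij<[200,300]).all(1)
        g[ij[ok,0],ij[ok,1]]=1
        g=cv2.morphologyEx(g,cv2.MORPH_CLOSE,np.ones((3,3)))
        k,lab=cv2.connectedComponents(g)
        for i in range(1,k):
            sel=m[ok][lab[ij[ok,0],ij[ok,1]]==i]
            if len(sel)>25:
                (cx,cy),w,a=cv2.minAreaRect(sel[:,:2].astype(np.float32)); print(nm,name,len(sel),'c',round(cx,3),round(cy,3),'wh',np.round(w,3),round(a,1),'z',sel[:,2].mean().round(3))
```

```text
scene 185 335 [0.41  0.304 0.095]
scene 232 282 [0.422 0.116 0.096]
scene 319 186 [ 0.448 -0.347  0.1  ]
scene 163 342 [0.461 0.346 0.05 ]
scene 207 299 [0.449 0.193 0.077]
scene 334 204 [ 0.377 -0.345  0.057]
scene 200 280 [0.548 0.142 0.002]
scene 254 213 [ 0.557 -0.127  0.074]
scene 280 235 [ 0.45  -0.135  0.033]
scene 290 185 [ 0.581 -0.355  0.007]
side 285 330 [0.41  0.31  0.097]
side 285 278 [0.428 0.119 0.097]
side 290 202 [ 0.451 -0.319  0.101]
side 257 355 [0.467 0.347 0.05 ]
side 271 305 [0.454 0.208 0.078]
side 310 212 [ 0.379 -0.326  0.063]
side 240 305 [0.547 0.132 0.003]
side 250 235 [ 0.561 -0.121  0.074]
side 285 245 [ 0.45  -0.135  0.037]
side 316 138 [ 0.38  -1.048  0.108]
side 270 120 [ 0.61  -1.002  0.201]
side 309 165 [ 0.4   -0.697  0.097]
scene can 522 c 0.408 0.313 wh [0.064 0.065] 74.8 z 0.098
scene can 391 c 0.424 0.121 wh [0.067 0.065] 64.7 z 0.097
scene can 200 c 0.45 -0.355 wh [0.064 0.065] 15.8 z 0.097
scene can 2222 c 0.688 -0.589 wh [0.31  0.222] 0.5 z 0.102
scene can 120 c 0.682 0.195 wh [0.008 0.138] 3.5 z 0.1
scene can 163 c 0.679 0.353 wh [0.145 0.
[... 4105 characters left out ...]
0.022] 7.1 z 0.06
side jarS 55 c 0.427 0.146 wh [0.061 0.023] 0.1 z 0.06
side jarS 28 c 0.454 -0.327 wh [0.018 0.055] 86.8 z 0.06
side jarS 71 c 0.451 0.21 wh [0.048 0.031] 9.4 z 0.059
side jarS 136 c 0.686 -0.484 wh [0.298 0.039] 4.1 z 0.06
side jarS 32 c 0.687 0.171 wh [0.002 0.085] 0.7 z 0.06
side jarS 282 c 0.719 0.375 wh [0.257 0.124] 49.5 z 0.06
side jarS 94 c 0.722 -0.309 wh [0.086 0.029] 82.6 z 0.06
side jarS 90 c 0.797 -0.32 wh [0.086 0.028] 80.0 z 0.061
side jarS 42 c 0.828 -0.16 wh [0.042 0.019] 86.5 z 0.061
side knob 57 c 0.526 -0.214 wh [0.023 0.026] 69.1 z 0.149
side knob 1276 c 0.703 0.316 wh [0.345 0.149] 62.0 z 0.148
side knob 234 c 0.846 -0.089 wh [0.19  0.019] 82.4 z 0.148
```

```bash
cat > clr.py <<'E'
from h import *
import sys
S=np.concatenate([cloud(*pickle.load(open(n+'.pkl','rb'))).reshape(-1,3) for n in ('scene','side')])
S=S[np.isfinite(S).all(1)&(S[:,2]>.045)&(S[:,2]<.25)&(np.hypot(S[:,0],S[:,1])>.25)]
for n,c in dict(A=(.408,.3155),B=(.4255,.123),C=(.451,-.3525)).items():
    d=S[:,:2]-c; print(n)
    dd=np.hypot(*d.T); o=d[(dd>.037)&(dd<.1)]; 
    for a in range(0,180,15):
        t=np.radians(a);u=np.abs(o@[np.cos(t),np.sin(t)]);v=np.abs(o@[-np.sin(t),np.cos(t)])
        # rect distance to finger footprints u 42..59, v<11
        q=np.hypot(np.maximum(0,np.maximum(.042-u,u-.059)),np.maximum(0,v-.012)); print(a,(np.sort(q)[5]*1000).round(0),end='; ')
    print()
q=np.concatenate([cloud(*pickle.load(open(n+'.pkl','rb'))).reshape(-1,3) for n in ('scene','side')])
m=q[(q[:,2]>.014)&(q[:,2]<.024)&(q[:,0]>.47)&(q[:,0]<.64)&(q[:,1]>.02)&(q[:,1]<.25)]
print(len(m),cv2.minAreaRect(m[:,:2].astype(np.float32)),m[:,2].max())
E
python3 clr.py
```

```text
A
0 0.0; 15 0.0; 30 0.0; 45 0.0; 60 0.0; 75 9.0; 90 21.0; 105 33.0; 120 37.0; 135 26.0; 150 15.0; 165 2.0; 
B
0 42.0; 15 30.0; 30 16.0; 45 4.0; 60 0.0; 75 0.0; 90 0.0; 105 11.0; 120 24.0; 135 37.0; 150 48.0; 165 53.0; 
C
0 0.0; 15 4.0; 30 12.0; 45 16.0; 60 8.0; 75 5.0; 90 7.0; 105 8.0; 120 17.0; 135 12.0; 150 1.0; 165 0.0; 
596 ((0.5392404794692993, 0.1445319950580597), (0.1229139044880867, 0.1810751110315323), 4.116188049316406) 0.023976327290324173
```

```bash
python3 -m creep '[{"jaw":-1,"dp":[9,10.5,1],"angular":[0,0,0]},{"jaw":-1,"dp":[18.3,21.2,2],"angular":[0,0,0]},{"jaw":-1,"dp":[18.3,21.2,2],"angular":[0,0,0]},{"jaw":-1,"dp":[18.3,21.2,2],"angular":[0,0,0]},{"jaw":-1,"dp":[18.3,21.2,2],"angular":[0,0,0]},{"jaw":-1,"dp":[18.3,21.2,2],"angular":[0,0,0]},{"jaw":-1,"dp":[18.3,21.2,2],"angular":[0,0,0]},{"jaw":-1,"dp":[18.3,21.2,2],"angular":[0,0,0]}]'
cat > w.py <<'E'
from h import *
import sys
c=cap('wrist'); pickle.dump(c,open(sys.argv[1]+'.pkl','wb')); cv2.imwrite('pics/'+sys.argv[1]+'.png',c[0])
P=cloud(*c); q=P.reshape(-1,3); q=q[np.isfinite(q).all(1)]
s=read_state(); print(s['time'],s['position'].round(4),R.from_quat(s['orientation']).as_matrix()[:,1].round(3),s['ft_force'].round(2))
m=q[(q[:,2]>.094)&(q[:,2]<.108)&(np.hypot(*(q[:,:2]-eval(sys.argv[2])).T)<.05)]
if len(m): print('can',len(m),cv2.minEnclosingCircle(m[:,:2].astype(np.float32)),m.mean(0),m.max(0),m.min(0))
E
python3 w.py w1 '(.451,-.3525)'
```

```text
time: 0.9
position: [0.4509, -0.3522, 0.2387]
orientation: [0.975, 0.221, -0.0, -0.0]
ft_force: [-0.4, -0.4, 0.4]
grip_width: 0.0855
gripper_force: 0.0
0.95 [ 0.4504 -0.3529  0.2386] [ 0.429 -0.903 -0.   ] [0.47 0.26 0.31]
can 4019 ((0.45279940962791443, -0.3535129427909851), 0.03338019549846649) [ 0.45361269 -0.35318732  0.09831611] [ 0.48599082 -0.32052294  0.10263195] [ 0.42018547 -0.38649627  0.09505103]
```

View pics/w1.png

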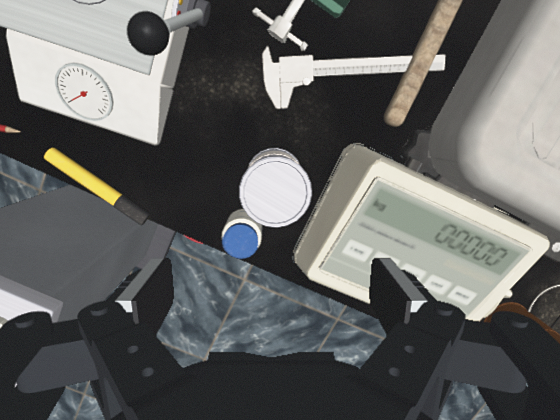

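The wrist view shows the can lid at (276,192), the small jar at (242,240) and a digital scale edge at about (320,190). The lever knob is at (149,33) and the dial at (83,92).

Run:
```python
from h import *
P=cloud(*pickle.load(open('w1.pkl','rb'))); q=P.reshape(-1,3); q=q[np.isfinite(q).all(1)&(q[:,2]<.2)]
d=q[:,:2]-[.453,-.3533]
for a in range(0,180,10):
    t=np.radians(a);u=d@[np.cos(t),np.sin(t)];v=d@[-np.sin(t),np.cos(t)]
    o=[]
    for s in (1,-1):
        m=(s*u>.040)&(s*u<.064)&(abs(v)<.016); o.append((m.sum(),q[m,2].max().round(3) if m.any() else None))
    print(a,o)
k=q[(q[:,2]>.13)&(q[:,2]<.17)&(q[:,1]>-.3)&(q[:,0]>.45)]; print('knob',len(k),k.mean(0),k.max(0),k.min(0))
```

```text
0 [(np.int64(575), np.float64(0.003)), (np.int64(458), np.float64(0.062))]
10 [(np.int64(575), np.float64(0.003)), (np.int64(271), np.float64(0.062))]
20 [(np.int64(577), np.float64(0.003)), (np.int64(107), np.float64(0.061))]
30 [(np.int64(580), np.float64(0.003)), (np.int64(4), np.float64(0.001))]
40 [(np.int64(577), np.float64(0.003)), (np.int64(12), np.float64(0.002))]
50 [(np.int64(573), np.float64(0.003)), (np.int64(30), np.float64(0.002))]
60 [(np.int64(568), np.float64(0.003)), (np.int64(84), np.float64(0.018))]
70 [(np.int64(564), np.float64(0.003)), (np.int64(177), np.float64(0.02))]
80 [(np.int64(554), np.float64(0.003)), (np.int64(291), np.float64(0.022))]
90 [(np.int64(545), np.float64(0.003)), (np.int64(399), np.float64(0.021))]
100 [(np.int64(536), np.float64(0.003)), (np.int64(464), np.float64(0.022))]
110 [(np.int64(530), np.float64(0.003)), (np.int64(499), np.float64(0.021))]
120 [(np.int64(500), np.float64(0.004)), (np.int64(525), np.float64(0.02))]
130 [(np.int64(444), np.float64(0.004)), (np.int64(533), np.float64(0.003))]
140 [(np.int64(374), np.float64(0.004)), (np.int64(540), np.float64(0.003))]
150 [(np.int64(459), np.float64(0.061)), (np.int64(554), np.float64(0.004))]
160 [(np.int64(503), np.float64(0.062)), (np.int64(562), np.float64(0.003))]
170 [(np.int64(577), np.float64(0.062)), (np.int64(566), np.float64(0.003))]
knob 1476 [ 0.52551606 -0.22336845  0.15306401] [ 0.53957938 -0.20820019  0.15984861] [ 0.51190084 -0.23415051  0.13957083]
```

```bash
python3 -m creep '[{"jaw":-1,"dp":[0.25,-0.1,-5],"angular":[0,0,0]},{"jaw":-1,"dp":[0.25,-0.1,-10],"angular":[0,0,0]},{"jaw":-1,"dp":[0.25,-0.1,-14],"angular":[0,0,0]},{"jaw":-1,"dp":[0.25,-0.1,-17],"angular":[0,0,0]},{"jaw":-1,"dp":[0.25,-0.1,-17],"angular":[0,0,0]},{"jaw":1,"dp":[0.25,-0.1,-17],"angular":[0,0,0]},{"jaw":1,"dp":[0.25,-0.1,-17],"angular":[0,0,0]},{"jaw":1,"dp":[0.25,-0.1,-17],"angular":[0,0,0]}]'
python3 -m creep '[{"jaw":1,"dp":[0,0,0],"angular":[0,0,0]},{"jaw":1,"dp":[0,0,0],"angular":[0,0,0]}]'
```

```text
time: 1.75
position: [0.4543, -0.3551, 0.0712]
orientation: [0.976, 0.219, 0.001, 0.002]
ft_force: [-0.5, -0.6, -1.1]
grip_width: 0.0615
gripper_force: 65.2
time: 1.95
position: [0.4546, -0.3549, 0.0711]
orientation: [0.976, 0.22, 0.001, 0.002]
ft_force: [0.2, -0.2, 9.1]
grip_width: 0.0617
gripper_force: 66.2
```

```bash
python3 -m creep '[{"jaw":1,"dp":[0,0,1],"angular":[0,0,0]},{"jaw":1,"dp":[0,0,3],"angular":[0,0,0]},{"jaw":1,"dp":[0,0,6],"angular":[0,0,0]},{"jaw":1,"dp":[0,0,10],"angular":[0,0,0]},{"jaw":1,"dp":[0,0,14],"angular":[0,0,0]},{"jaw":1,"dp":[0,0,14],"angular":[0,0,0]},{"jaw":1,"dp":[0,0,14],"angular":[0,0,0]},{"jaw":1,"dp":[0,0,14],"angular":[0,0,0]}]'
python3 -m creep '[{"jaw":1,"dp":[0,0,0],"angular":[0,0,0]},{"jaw":1,"dp":[0,0,0],"angular":[0,0,0]}]'
python3 w.py w2 '(9,9)'
```

```text
time: 2.75
position: [0.4525, -0.353, 0.2081]
orientation: [0.976, 0.22, -0.001, -0.001]
ft_force: [-0.6, -0.2, -2.0]
grip_width: 0.0619
gripper_force: 65.7
time: 2.95
position: [0.4527, -0.3532, 0.2076]
orientation: [0.976, 0.22, -0.001, -0.001]
ft_force: [-0.8, 0.3, -1.2]
grip_width: 0.0615
gripper_force: 65.7
3.0 [ 0.4528 -0.3533  0.2078] [ 0.428 -0.904 -0.002] [ 0.46  0.18 -0.97]
```

It's a light can, reading about 1 N. I'll take it to the tray, looking at the tray on the way.

```bash
python3 -m creep '[{"jaw":1,"dp":[0,2,5],"angular":[0,0,8]},{"jaw":1,"dp":[0.5,6.5,6],"angular":[0,0,16]},{"jaw":1,"dp":[1,11,6],"angular":[0,0,24]},{"jaw":1,"dp":[2,15.5,6],"angular":[0,0,32]},{"jaw":1,"dp":[4,20,6],"angular":[0,0,40]},{"jaw":1,"dp":[6,24.5,6],"angular":[0,0,48]},{"jaw":1,"dp":[8,29,6],"angular":[0,0,56]},{"jaw":1,"dp":[9,33,6],"angular":[0,0,64]}]'
python3 -m creep '[{"jaw":1,"dp":[0,0,0],"angular":[0,0,0]},{"jaw":1,"dp":[0,0,0],"angular":[0,0,0]}]'
python3 w.py w3 '(.4255,.123)'
python3 - <<'E'
from h import *
P=cloud(*pickle.load(open('w3.pkl','rb'))); q=P.reshape(-1,3); q=q[np.isfinite(q).all(1)]
m=q[(q[:,2]>.013)&(q[:,2]<.026)&(q[:,0]>.465)&(q[:,0]<.64)&(q[:,1]>.03)&(q[:,1]<.26)]
print(len(m),cv2.minAreaRect(m[:,:2].astype(np.float32)),m[:,2].max()); 
f=q[(q[:,2]>-.002)&(q[:,2]<.006)&(q[:,0]>.5)&(q[:,0]<.6)&(q[:,1]>.08)&(q[:,1]<.2)]; print('floor z',np.median(f[:,2]))
E
```

```text
time: 3.8
position: [0.5443, -0.0214, 0.2685]
orientation: [0.709, 0.705, 0.0, -0.0]
ft_force: [0.6, -0.6, -1.6]
grip_width: 0.0612
gripper_force: 66.5
time: 4.0
position: [0.5431, -0.0227, 0.2682]
orientation: [0.71, 0.704, -0.001, -0.0]
ft_force: [0.1, 0.5, -1.3]
grip_width: 0.0618
gripper_force: 66.5
4.05 [ 0.5429 -0.0237  0.2683] [ 1.    -0.011 -0.001] [-0.03 -0.88 -0.8 ]
can 4350 ((0.42721882462501526, 0.12144104391336441), 0.03358112648129463) [0.4276273  0.12083973 0.09816127] [0.46065984 0.15017823 0.10268689] [0.39399574 0.08841196 0.09434069]
1424 ((0.5364706516265869, 0.118007592856884), (0.1344178020954132, 0.1226460188627243), 3.887481689453125) 0.025214894546904565
floor z 0.0033200233045148075
```

View pics/w3.png

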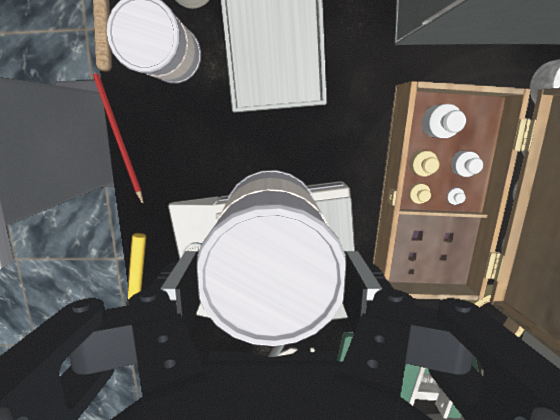

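The wrist view shows the held can at (270,275) and can B at (143,35). The tray's near edge runs from (232,110) to (327,103), with its sides going up to (222,0) and (320,0).

Run:
```python
from h import *
pts=[]
for n in('scene','side','w3'):
    c=pickle.load(open(n+'.pkl','rb')); P=cloud(*c); g=c[0].mean(-1)
    m=np.isfinite(P).all(-1)&(P[...,2]<.03)&(P[...,2]>-.005)&(g>75)&(P[...,0]>.478)&(P[...,0]<.62)&(P[...,1]>.03)&(P[...,1]<.25)
    k,lab,st,_=cv2.connectedComponentsWithStats(m.astype(np.uint8)); i=1+np.argmax(st[1:,4]); p=P[lab==i]
    print(n,len(p),p.min(0).round(3),p.max(0).round(3),cv2.minAreaRect(p[:,:2].astype(np.float32)),np.percentile(p,[1,99],axis=0).round(3).tolist())
P=cloud(*pickle.load(open('w3.pkl','rb')))
for u,v in((232,109),(326,103),(224,20),(322,20),(223,3),(320,3)): print(u,v,P[v-1:v+2,u-1:u+2].reshape(-1,3).mean(0).round(4))
```

```text
scene 1857 [ 0.481  0.043 -0.005] [0.62  0.234 0.027] ((0.5490759611129761, 0.1380031853914261), (0.13380175828933716, 0.18799197673797607), 4.074099540710449) [[0.488, 0.053, -0.003], [0.613, 0.231, 0.024]]
side 2119 [ 0.48   0.03  -0.003] [0.615 0.242 0.027] ((0.5484198331832886, 0.13095006346702576), (0.12341548502445221, 0.21219906210899353), 5.539968967437744) [[0.486, 0.044, 0.0], [0.609, 0.236, 0.025]]
w3 10667 [ 0.486  0.054 -0.002] [0.611 0.178 0.025] ((0.548936128616333, 0.11977221071720123), (0.1174464002251625, 0.12481694668531418), 4.088953495025635) [[0.493, 0.058, 0.001], [0.604, 0.177, 0.024]]
232 109 [0.4961 0.057  0.0077]
326 103 [0.6097 0.0631 0.0086]
224 20 [0.4922 0.1518 0.0226]
322 20 [0.6015 0.1528 0.0155]
223 3 [0.4918 0.1689 0.0227]
320 3 [0.5977 0.1678 0.0236]
```

```bash
python3 -m creep '[{"jaw":1,"dp":[0,5,0],"angular":[0,0,4.5]},{"jaw":1,"dp":[0,10,0],"angular":[0,0,4.5]},{"jaw":1,"dp":[0.2,15,0],"angular":[0,0,4.5]},{"jaw":1,"dp":[0.2,19,0],"angular":[0,0,4.5]},{"jaw":1,"dp":[0.2,20.4,-4],"angular":[0,0,4.5]},{"jaw":1,"dp":[0.2,20.4,-9],"angular":[0,0,4.5]},{"jaw":1,"dp":[0.2,20.4,-13],"angular":[0,0,4.5]},{"jaw":1,"dp":[0.2,20.4,-16],"angular":[0,0,4.5]}]'
python3 -m creep '[{"jaw":1,"dp":[0,0,-1.5],"angular":[0,0,0]},{"jaw":1,"dp":[0,0,-2.5],"angular":[0,0,0]},{"jaw":1,"dp":[0,0,-3],"angular":[0,0,0]},{"jaw":1,"dp":[0,0,-3],"angular":[0,0,0]}]'
```

```text
time: 4.85
position: [0.5441, 0.1785, 0.1062]
orientation: [0.684, 0.73, -0.001, -0.001]
ft_force: [0.3, -0.2, -0.6]
grip_width: 0.0615
gripper_force: 66.5
time: 5.25
position: [0.5459, 0.1801, 0.0794]
orientation: [0.683, 0.73, 0.0, 0.0]
ft_force: [0.4, -0.0, -0.7]
grip_width: 0.0615
gripper_force: 66.4
```

```bash
python3 -m creep '[{"jaw":1,"dp":[0,0,-0.2],"angular":[0,0,0]},{"jaw":1,"dp":[0,0,-0.4],"angular":[0,0,0]},{"jaw":1,"dp":[0,0,-0.5],"angular":[0,0,0]},{"jaw":1,"dp":[0,0,-0.5],"angular":[0,0,0]}]'
```

```text
time: 5.65
position: [0.5454, 0.1804, 0.0742]
orientation: [0.683, 0.731, 0.0, 0.0]
ft_force: [-0.6, -0.6, -1.5]
grip_width: 0.0615
gripper_force: 66.4
```

```bash
python3 -m creep '[{"jaw":1,"dp":[0,0,-0.15],"angular":[0,0,0]},{"jaw":1,"dp":[0,0,-0.3],"angular":[0,0,0]},{"jaw":1,"dp":[0,0,-0.3],"angular":[0,0,0]}]'
```

```text
time: 5.95
position: [0.5456, 0.1806, 0.0735]
orientation: [0.683, 0.731, 0.0, 0.0]
ft_force: [-8.0, -2.5, 24.2]
grip_width: 0.0614
gripper_force: 69.0
```

```bash
python3 -m creep '[{"jaw":1,"dp":[0,0,0.2],"angular":[0,0,0]},{"jaw":-1,"dp":[0,0,0.2],"angular":[0,0,0]},{"jaw":-1,"dp":[0,0,0.2],"angular":[0,0,0]},{"jaw":-1,"dp":[0,0,0.3],"angular":[0,0,0]},{"jaw":-1,"dp":[0,0,0.3],"angular":[0,0,0]},{"jaw":-1,"dp":[0,0,4],"angular":[0,0,0]},{"jaw":-1,"dp":[0,0,9],"angular":[0,0,0]},{"jaw":-1,"dp":[0,0,13],"angular":[0,0,0]}]'
python3 -m creep '[{"jaw":-1,"dp":[-4,-2,0],"angular":[0,0,0]},{"jaw":-1,"dp":[-8,-4,0],"angular":[0,0,0]},{"jaw":-1,"dp":[-11.8,-5.9,0],"angular":[0,0,0]},{"jaw":-1,"dp":[-11.8,-5.9,0],"angular":[0,0,0]}]'
python3 w.py w4 '(.427,.1215)'
python3 - <<'E'
from h import *
P=cloud(*pickle.load(open('w4.pkl','rb'))); q=P.reshape(-1,3); q=q[np.isfinite(q).all(1)]
for c in((.545,.18),(.408,.3155)):
    m=q[(q[:,2]>.094)&(q[:,2]<.115)&(np.hypot(*(q[:,:2]-c).T)<.05)]
    if len(m): print(len(m),cv2.minEnclosingCircle(m[:,:2].astype(np.float32)),m[:,2].mean(),m.min(0),m.max(0))
E
```

```text
time: 6.75
position: [0.5454, 0.1803, 0.2027]
orientation: [0.683, 0.731, 0.0, 0.0]
ft_force: [2.0, 0.5, 0.3]
grip_width: 0.0856
gripper_force: 0.0
time: 7.15
position: [0.4216, 0.1193, 0.2]
orientation: [0.683, 0.73, -0.002, -0.001]
ft_force: [1.1, 0.5, 0.5]
grip_width: 0.0851
gripper_force: 0.0
7.2 [0.425  0.1204 0.2008] [ 0.998  0.067 -0.001] [-0.36  0.49  0.37]
can 5195 ((0.42668914794921875, 0.12178170680999756), 0.03343461453914642) [0.42655595 0.12285644 0.09841156] [0.4599677  0.15515023 0.10249811] [0.39382809 0.08919127 0.09478261]
5999 ((0.5448141694068909, 0.1820969134569168), 0.033624280244112015) 0.10107498226656694 [0.51155521 0.14896494 0.09409573] [0.57742362 0.21468607 0.10558703]
```

View pics/w4.png

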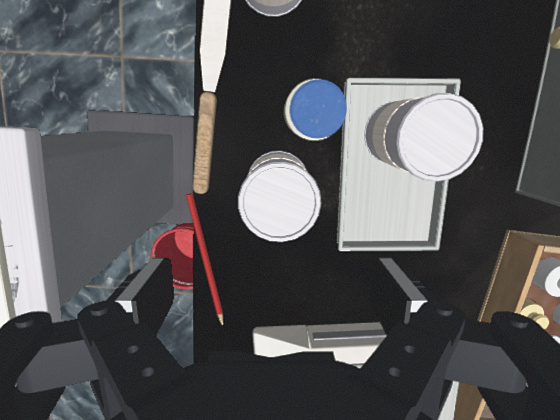

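The wrist view shows can C upright in the tray at (440,137), can B at (280,203) and the large jar at (317,110). Next I'll grasp B.

```bash
python3 -m creep '[{"jaw":-1,"dp":[0,0,-4],"angular":[0,0,0]},{"jaw":-1,"dp":[0,0,-8.5],"angular":[0,0,0]},{"jaw":-1,"dp":[0,0,-12],"angular":[0,0,0]},{"jaw":-1,"dp":[0,0,-12.8],"angular":[0,0,0]},{"jaw":-1,"dp":[0,0,-12.8],"angular":[0,0,0]},{"jaw":1,"dp":[0,0,-12.8],"angular":[0,0,0]},{"jaw":1,"dp":[0,0,-12.8],"angular":[0,0,0]},{"jaw":1,"dp":[0,0,-12.8],"angular":[0,0,0]}]'
python3 -m creep '[{"jaw":1,"dp":[0,0,0],"angular":[0,0,0]},{"jaw":1,"dp":[0,0,0],"angular":[0,0,0]},{"jaw":1,"dp":[0,0,1],"angular":[0,0,0]},{"jaw":1,"dp":[0,0,3],"angular":[0,0,0]},{"jaw":1,"dp":[0,0,7],"angular":[0,0,0]},{"jaw":1,"dp":[0,0,11],"angular":[0,0,0]},{"jaw":1,"dp":[0,0,15],"angular":[0,0,0]},{"jaw":1,"dp":[0,0,15],"angular":[0,0,0]}]'
python3 -m creep '[{"jaw":1,"dp":[0,0,0],"angular":[0,0,0]},{"jaw":1,"dp":[0,0,0],"angular":[0,0,0]},{"jaw":1,"dp":[0,0,0],"angular":[0,0,0]}]'
```

```text
time: 8.0
position: [0.4288, 0.1218, 0.0751]
orientation: [0.683, 0.731, 0.002, 0.001]
ft_force: [-2.3, -0.6, 7.5]
grip_width: 0.0609
gripper_force: 63.3
time: 8.8
position: [0.4309, 0.1222, 0.2295]
orientation: [0.683, 0.731, 0.005, 0.003]
ft_force: [0.9, 0.4, -2.2]
grip_width: 0.061
gripper_force: 65.8
time: 9.1
position: [0.4263, 0.1211, 0.2218]
orientation: [0.683, 0.731, -0.001, -0.001]
ft_force: [0.3, 0.9, -1.9]
grip_width: 0.0614
gripper_force: 65.8
```

```bash
python3 -m creep '[{"jaw":1,"dp":[4,-0.7,0],"angular":[0,0,0]},{"jaw":1,"dp":[8,-1.4,0],"angular":[0,0,0]},{"jaw":1,"dp":[11.5,-2.1,0],"angular":[0,0,0]},{"jaw":1,"dp":[12.4,-2.1,-3],"angular":[0,0,0]},{"jaw":1,"dp":[12.4,-2.1,-7],"angular":[0,0,0]},{"jaw":1,"dp":[12.4,-2.1,-11],"angular":[0,0,0]},{"jaw":1,"dp":[12.4,-2.1,-13.5],"angular":[0,0,0]},{"jaw":1,"dp":[12.4,-2.1,-14],"angular":[0,0,0]}]'
python3 -m creep '[{"jaw":1,"dp":[0,0,0],"angular":[0,0,0]},{"jaw":1,"dp":[0,0,-0.2],"angular":[0,0,0]},{"jaw":1,"dp":[0,0,-0.4],"angular":[0,0,0]},{"jaw":1,"dp":[0,0,-0.4],"angular":[0,0,0]},{"jaw":1,"dp":[0,0,-0.4],"angular":[0,0,0]}]'
```

```text
time: 9.9
position: [0.5479, 0.0997, 0.0784]
orientation: [0.683, 0.731, -0.003, -0.003]
ft_force: [-1.3, 0.3, -1.1]
grip_width: 0.0611
gripper_force: 66.0
time: 10.4
position: [0.5518, 0.1004, 0.0798]
orientation: [0.683, 0.731, 0.001, 0.0]
ft_force: [0.4, -0.3, -1.2]
grip_width: 0.0608
gripper_force: 66.0
```

```bash
python3 -m creep '[{"jaw":1,"dp":[0,0,-0.1],"angular":[0,0,0]},{"jaw":1,"dp":[0,0,-0.25],"angular":[0,0,0]},{"jaw":1,"dp":[0,0,-0.25],"angular":[0,0,0]},{"jaw":1,"dp":[0,0,-0.25],"angular":[0,0,0]}]'
```

```text
time: 10.8
position: [0.5517, 0.1004, 0.0777]
orientation: [0.683, 0.731, 0.0, 0.0]
ft_force: [-3.2, -0.1, 11.7]
grip_width: 0.0611
gripper_force: 67.4
```

```bash
python3 -m creep '[{"jaw":1,"dp":[0,0,0.15],"angular":[0,0,0]},{"jaw":-1,"dp":[0,0,0.15],"angular":[0,0,0]},{"jaw":-1,"dp":[0,0,0.15],"angular":[0,0,0]},{"jaw":-1,"dp":[0,0,0.2],"angular":[0,0,0]},{"jaw":-1,"dp":[0,0,0.2],"angular":[0,0,0]},{"jaw":-1,"dp":[0,0,4],"angular":[0,0,0]},{"jaw":-1,"dp":[0,0,9],"angular":[0,0,0]},{"jaw":-1,"dp":[0,0,14],"angular":[0,0,0]}]'
python3 -m creep '[{"jaw":-1,"dp":[-2,2.7,0],"angular":[0,0,-8.5]},{"jaw":-1,"dp":[-4,5.4,0],"angular":[0,0,-17]},{"jaw":-1,"dp":[-6,8,0],"angular":[0,0,-25.5]},{"jaw":-1,"dp":[-8,11,0],"angular":[0,0,-34]},{"jaw":-1,"dp":[-10,14,0],"angular":[0,0,-42.5]},{"jaw":-1,"dp":[-12,17,0],"angular":[0,0,-51]},{"jaw":-1,"dp":[-13.5,19.5,0],"angular":[0,0,-59.5]},{"jaw":-1,"dp":[-14.3,21.6,0],"angular":[0,0,-68]}]'
python3 -m creep '[{"jaw":-1,"dp":[0,0,0],"angular":[0,0,0]},{"jaw":-1,"dp":[0,0,0],"angular":[0,0,0]}]'
python3 w.py w5 '(.408,.317)'
```

```text
time: 11.6
position: [0.5506, 0.1002, 0.2173]
orientation: [0.683, 0.731, -0.001, -0.001]
ft_force: [1.3, -0.2, 0.4]
grip_width: 0.0852
gripper_force: 0.0
time: 12.4
position: [0.4068, 0.3175, 0.2164]
orientation: [0.975, 0.221, -0.0, 0.0]
ft_force: [-0.7, 0.2, 0.3]
grip_width: 0.0852
gripper_force: 0.0
time: 12.6
position: [0.4081, 0.3163, 0.2163]
orientation: [0.974, 0.226, -0.0, 0.0]
ft_force: [0.2, -0.4, -0.7]
grip_width: 0.0855
gripper_force: 0.0
12.65 [0.4083 0.3158 0.2163] [ 0.439 -0.898  0.   ] [-0.35  0.07  0.17]
can 4642 ((0.40901410579681396, 0.3161783516407013), 0.033603228628635406) [0.40970457 0.31672781 0.09830457] [0.44197014 0.34949723 0.1027155 ] [0.37605059 0.28368793 0.09417484]
```

View pics/w5.png

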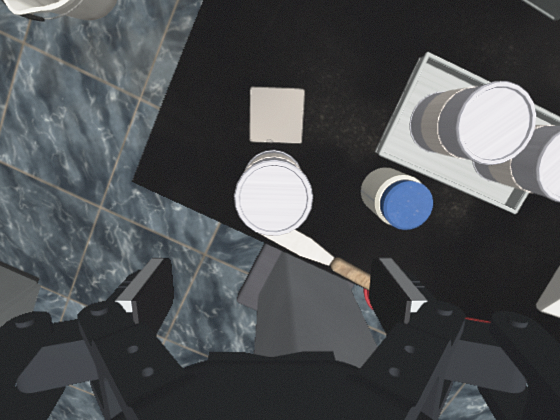

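This view shows both light cans upright in the tray at (495,120) and (550,160). Can A is at (273,198), with the cube at (277,115).

```bash
python3 -m creep '[{"jaw":-1,"dp":[0.1,0.05,-5],"angular":[0,0,0]},{"jaw":-1,"dp":[0.1,0.05,-10],"angular":[0,0,0]},{"jaw":-1,"dp":[0.1,0.05,-13.5],"angular":[0,0,0]},{"jaw":-1,"dp":[0.1,0.05,-14.4],"angular":[0,0,0]},{"jaw":-1,"dp":[0.1,0.05,-14.4],"angular":[0,0,0]},{"jaw":1,"dp":[0.1,0.05,-14.4],"angular":[0,0,0]},{"jaw":1,"dp":[0.1,0.05,-14.4],"angular":[0,0,0]},{"jaw":1,"dp":[0.1,0.05,-14.4],"angular":[0,0,0]}]'
python3 -m creep '[{"jaw":1,"dp":[0,0,0],"angular":[0,0,0]},{"jaw":1,"dp":[0,0,0],"angular":[0,0,0]},{"jaw":1,"dp":[0,0,0],"angular":[0,0,0]}]'
python3 -m creep '[{"jaw":1,"dp":[0,0,1],"angular":[0,0,0]},{"jaw":1,"dp":[0,0,3],"angular":[0,0,0]},{"jaw":1,"dp":[0,0,7],"angular":[0,0,0]},{"jaw":1,"dp":[0,0,11],"angular":[0,0,0]},{"jaw":1,"dp":[0,0,15],"angular":[0,0,0]},{"jaw":1,"dp":[0,0,19],"angular":[0,0,0]},{"jaw":1,"dp":[0,0,19],"angular":[0,0,0]},{"jaw":1,"dp":[0,0,19],"angular":[0,0,0]}]'
python3 -m creep '[{"jaw":1,"dp":[0,0,0],"angular":[0,0,0]},{"jaw":1,"dp":[0,0,0],"angular":[0,0,0]}]'
```

```text
time: 13.45
position: [0.4113, 0.3173, 0.0753]
orientation: [0.975, 0.224, 0.002, -0.0]
ft_force: [1.4, -4.9, 8.6]
grip_width: 0.0609
gripper_force: 66.5
time: 13.75
position: [0.4112, 0.3173, 0.0753]
orientation: [0.975, 0.224, 0.002, -0.0]
ft_force: [1.5, -4.9, 7.0]
grip_width: 0.0614
gripper_force: 66.5
time: 14.55
position: [0.4091, 0.3168, 0.2635]
orientation: [0.975, 0.224, 0.001, -0.001]
ft_force: [-0.0, -0.2, -5.7]
grip_width: 0.0603
gripper_force: 73.4
time: 14.75
position: [0.4082, 0.316, 0.2605]
orientation: [0.975, 0.224, -0.002, 0.001]
ft_force: [0.3, -0.1, -5.7]
grip_width: 0.0609
gripper_force: 73.4
```

A is the heavy can, at 5.7 N. I'll move to the scale and look at the plate from there.

```bash
python3 -m creep '[{"jaw":1,"dp":[0,-3,0.5],"angular":[0,0,0]},{"jaw":1,"dp":[0.4,-7.5,1],"angular":[0,0,0]},{"jaw":1,"dp":[0.8,-12,1],"angular":[0,0,0]},{"jaw":1,"dp":[1.2,-17,1],"angular":[0,0,0]},{"jaw":1,"dp":[1.6,-22,1],"angular":[0,0,0]},{"jaw":1,"dp":[2,-27,1],"angular":[0,0,0]},{"jaw":1,"dp":[2.4,-32,1],"angular":[0,0,0]},{"jaw":1,"dp":[2.8,-36,1],"angular":[0,0,0]}]'
python3 -m creep '[{"jaw":1,"dp":[0,-4,0],"angular":[0,0,0]},{"jaw":1,"dp":[0,-8,0],"angular":[0,0,0]},{"jaw":1,"dp":[0,-9,0],"angular":[0,0,0]},{"jaw":1,"dp":[0,-9,0],"angular":[0,0,0]},{"jaw":1,"dp":[0,-9,0],"angular":[0,0,0]}]'
python3 w.py w6 '(9,9)'
python3 - <<'E'
from h import *
for n in('scene','side','w6'):
    P=cloud(*pickle.load(open(n+'.pkl','rb'))); q=P.reshape(-1,3); q=q[np.isfinite(q).all(1)]
    m=q[(q[:,2]>.069)&(q[:,2]<.08)&(np.abs(q[:,:2]-[.562,-.12])<.1).all(1)]
    g=np.zeros((220,220),np.uint8); ij=((m[:,:2]-[.452,-.23])*1000).astype(int); g[ij[:,0],ij[:,1]]=1
    g=cv2.morphologyEx(g,cv2.MORPH_CLOSE,np.ones((9,9))); g=cv2.morphologyEx(g,cv2.MORPH_OPEN,np.ones((31,31)))
    c=np.argwhere(g)[:,:].astype(np.float32); 
    if len(c): print(n,len(m),cv2.minAreaRect(c), c.mean(0)/1000+[.452,-.23],m[:,2].mean())
    k=q[(q[:,2]>.13)&(q[:,2]<.17)&(np.hypot(q[:,0]-.525,q[:,1]+.217)<.03)]
    if len(k): print(' knob',k.min(0),k.max(0))
E
```

```text
time: 15.55
position: [0.4363, -0.0455, 0.2712]
orientation: [0.975, 0.224, -0.001, -0.0]
ft_force: [1.6, 0.2, -5.4]
grip_width: 0.0607
gripper_force: 73.7
time: 16.05
position: [0.4367, -0.1326, 0.2714]
orientation: [0.975, 0.224, -0.001, -0.001]
ft_force: [-0.5, -0.7, -5.2]
grip_width: 0.061
gripper_force: 73.6
16.1 [ 0.4369 -0.1322  0.2717] [ 0.437 -0.9   -0.002] [-0.2  -0.15 -5.08]
scene 1475 ((108.01766967773438, 102.53379821777344), (148.33319091796875, 157.15576171875), 6.072457313537598) [ 0.55942673 -0.12434053] 0.0728100709856484
 knob [ 0.50882989 -0.23283895  0.13184822] [ 0.53407212 -0.20731554  0.15747286]
side 1180 ((110.71925354003906, 111.00631713867188), (144.72174072265625, 151.15557861328125), 6.842774391174316) [ 0.56177494 -0.11539829] 0.07477008162116744
 knob [ 0.51314823 -0.22808732  0.13000959] [ 0.53970962 -0.20209209  0.16082441]
w6 21379 ((111.34812927246094, 103.54094696044922), (150.02415466308594, 160.01406860351562), 6.709836483001709) [ 0.55724072 -0.12784998] 0.07466001665382205
 knob [ 0.5122863  -0.23190452  0.13067818] [ 0.53956327 -0.20523034  0.15961115]
```

View pics/w6.png

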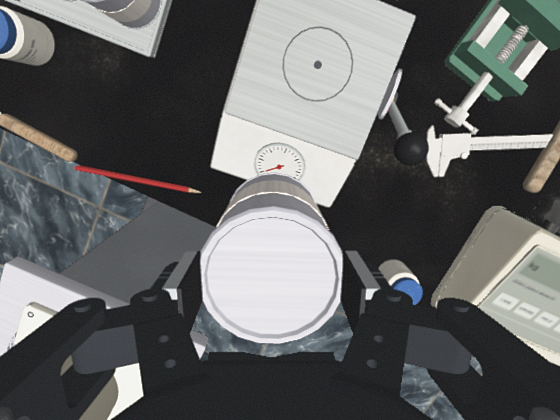

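The plate's dot is at (318,65) inside its ring, the knob is at (410,147), and the held can is at (272,270).

Run:
```python
from h import *
c=pickle.load(open('w6.pkl','rb'));P=cloud(*c)
g=c[0].mean(-1)[55:76,308:329]; v,u=np.unravel_index(g.argmin(),g.shape); v+=55;u+=308
print(u,v,np.nanmean(P[v-2:v+3,u-2:u+3].reshape(-1,3),0))
# plate plane & ring check
q=P[20:110,270:365].reshape(-1,3);gg=c[0].mean(-1)[20:110,270:365].ravel()
print(np.nanmedian(q[:,2]));d=gg<np.median(gg)-60;print(d.sum(),cv2.minEnclosingCircle(q[d][:,:2].astype(np.float32)))
# held can bottom estimate: visible side of held can
s=read_state();m=P.reshape(-1,3);m=m[np.isfinite(m).all(1)];m=m[(np.hypot(*(m[:,:2]-s['position'][:2]).T)<.05)&(m[:,2]>.15)&(m[:,2]<.32)];print(m[:,2].min(),m[:,2].max(),np.median(m[m[:,2]>m[:,2].max()-.01],0))
```

```text
315 66 [ 0.56113653 -0.11936943  0.07491268]
0.07474781053145763
271 ((0.5636972784996033, -0.1211082711815834), 0.03522854298353195)
0.19728577507124664 0.31999250855491435 [ 0.44002605 -0.15437991  0.31529317]
```

```bash
python3 -m creep '[{"jaw":1,"dp":[3,0.3,0],"angular":[0,0,0]},{"jaw":1,"dp":[7,0.6,0],"angular":[0,0,0]},{"jaw":1,"dp":[10.5,1,0],"angular":[0,0,0]},{"jaw":1,"dp":[12.7,1.1,-2],"angular":[0,0,0]},{"jaw":1,"dp":[12.7,1.1,-5],"angular":[0,0,0]},{"jaw":1,"dp":[12.7,1.1,-8],"angular":[0,0,0]},{"jaw":1,"dp":[12.7,1.1,-10.5],"angular":[0,0,0]},{"jaw":1,"dp":[12.7,1.1,-11.2],"angular":[0,0,0]}]'
python3 -m creep '[{"jaw":1,"dp":[0,0,-0.2],"angular":[0,0,0]},{"jaw":1,"dp":[0,0,-0.4],"angular":[0,0,0]},{"jaw":1,"dp":[0,0,-0.5],"angular":[0,0,0]},{"jaw":1,"dp":[0,0,-0.5],"angular":[0,0,0]},{"jaw":1,"dp":[0,0,-0.5],"angular":[0,0,0]}]'
```

```text
time: 16.9
position: [0.5622, -0.12, 0.1572]
orientation: [0.974, 0.225, -0.003, -0.001]
ft_force: [-0.9, 0.4, -4.4]
grip_width: 0.0606
gripper_force: 73.6
time: 17.4
position: [0.5647, -0.1224, 0.1563]
orientation: [0.975, 0.224, 0.001, 0.0]
ft_force: [1.1, 0.1, -5.1]
grip_width: 0.0607
gripper_force: 73.6
```

```bash
python3 -m creep '[{"jaw":1,"dp":[-0.05,0.1,-0.15],"angular":[0,0,0]},{"jaw":1,"dp":[-0.05,0.1,-0.3],"angular":[0,0,0]},{"jaw":1,"dp":[-0.05,0.1,-0.4],"angular":[0,0,0]},{"jaw":1,"dp":[-0.05,0.1,-0.4],"angular":[0,0,0]},{"jaw":1,"dp":[-0.05,0.1,-0.4],"angular":[0,0,0]}]'
```

```text
time: 17.9
position: [0.5638, -0.1212, 0.1513]
orientation: [0.975, 0.224, -0.0, -0.0]
ft_force: [-0.7, -0.5, -5.8]
grip_width: 0.061
gripper_force: 73.6
```

```bash
python3 -m creep '[{"jaw":1,"dp":[0,0,-0.05],"angular":[0,0,0]},{"jaw":1,"dp":[0,0,-0.1],"angular":[0,0,0]},{"jaw":1,"dp":[0,0,-0.15],"angular":[0,0,0]},{"jaw":1,"dp":[0,0,-0.15],"angular":[0,0,0]}]'
```

```text
time: 18.3
position: [0.5638, -0.1212, 0.1499]
orientation: [0.975, 0.224, -0.0, -0.0]
ft_force: [1.0, 0.5, -5.8]
grip_width: 0.0607
gripper_force: 73.6
```

```bash
python3 -m creep '[{"jaw":1,"dp":[0,0,-0.05],"angular":[0,0,0]},{"jaw":1,"dp":[0,0,-0.1],"angular":[0,0,0]},{"jaw":1,"dp":[0,0,-0.15],"angular":[0,0,0]},{"jaw":1,"dp":[0,0,-0.15],"angular":[0,0,0]}]'
```

```text
time: 18.7
position: [0.5641, -0.1212, 0.1488]
orientation: [0.975, 0.224, 0.0, 0.0]
ft_force: [-0.4, 0.6, -1.7]
grip_width: 0.0604
gripper_force: 74.4
```

```bash
python3 -m creep '[{"jaw":1,"dp":[0,0,-0.03],"angular":[0,0,0]},{"jaw":-1,"dp":[0,0,-0.03],"angular":[0,0,0]},{"jaw":-1,"dp":[0,0,-0.03],"angular":[0,0,0]},{"jaw":-1,"dp":[0,0,0],"angular":[0,0,0]},{"jaw":-1,"dp":[0,0,0.5],"angular":[0,0,0]},{"jaw":-1,"dp":[0,0,4],"angular":[0,0,0]},{"jaw":-1,"dp":[0,0,8.5],"angular":[0,0,0]},{"jaw":-1,"dp":[0,0,12],"angular":[0,0,0]}]'
python3 -m creep '[{"jaw":-1,"dp":[-2,-3,0],"angular":[0,0,-8]},{"jaw":1,"dp":[-4,-6.5,0],"angular":[0,0,-16]},{"jaw":1,"dp":[-6,-9,0],"angular":[0,0,-19.3]},{"jaw":1,"dp":[-7.8,-10.4,0],"angular":[0,0,-19.3]},{"jaw":1,"dp":[-7.8,-10.4,0],"angular":[0,0,-19.3]},{"jaw":1,"dp":[-7.8,-10.4,0],"angular":[0,0,-19.3]}]'
python3 w.py w7 '(9,9)'
python3 - <<'E'
from h import *
P=cloud(*pickle.load(open('w7.pkl','rb'))); m=P.reshape(-1,3)
q=m[np.isfinite(m).all(1)]; a=q[(q[:,2]>.168)&(q[:,2]<.185)&(np.hypot(q[:,0]-.5637,q[:,1]+.1211)<.06)]
if len(a): print('can top',len(a),cv2.minEnclosingCircle(a[:,:2].astype(np.float32)),np.polyfit(a[:,0],a[:,2],1),a[:,2].mean())
k=q[(q[:,2]>.125)&(q[:,2]<.17)&(np.hypot(q[:,0]-.525,q[:,1]+.219)<.03)]; print('knob',len(k),k.min(0),k.max(0))
E
```

```text
time: 19.5
position: [0.5642, -0.1213, 0.2711]
orientation: [0.975, 0.224, 0.001, 0.0]
ft_force: [0.7, -0.0, -0.0]
grip_width: 0.0856
gripper_force: 0.0
time: 20.1
position: [0.486, -0.2254, 0.269]
orientation: [0.998, 0.057, 0.0, 0.0]
ft_force: [0.5, 0.2, 0.0]
grip_width: 0.0127
gripper_force: 0.0
20.15 [ 0.4864 -0.225   0.2688] [ 0.114 -0.993  0.   ] [ 0.01  0.45 -0.04]
can top 6685 ((0.561760663986206, -0.12231486290693283), 0.03353011608123779) [0.00203895 0.17056333] 0.17171036450917435
knob 924 [ 0.51230013 -0.23335444  0.12546459] [ 0.54151175 -0.20550664  0.15935546]
```

View pics/w7.png

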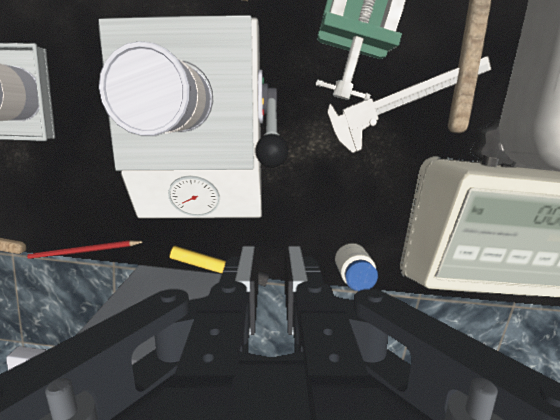

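Can A stands on the plate within 2 mm of the middle, at image (147,90). The knob is at (271,150), straight ahead of the closed fingers. I'll descend and push.

```bash
python3 -m creep '[{"jaw":1,"dp":[0,0.4,-4],"angular":[0,0,0]},{"jaw":1,"dp":[0,0.4,-8],"angular":[0,0,0]},{"jaw":1,"dp":[0,0.4,-11],"angular":[0,0,0]},{"jaw":1,"dp":[0,0.4,-12.1],"angular":[0,0,0]},{"jaw":1,"dp":[0,0.4,-12.1],"angular":[0,0,0]},{"jaw":1,"dp":[0.8,0.5,-12.1],"angular":[0,0,0]},{"jaw":1,"dp":[1.6,0.6,-12.1],"angular":[0,0,0]},{"jaw":1,"dp":[2.4,0.7,-12.1],"angular":[0,0,0]}]'
python3 -m creep '[{"jaw":1,"dp":[0.8,0.1,0],"angular":[0,0,0]},{"jaw":1,"dp":[1.6,0.2,0.1],"angular":[0,0,0]},{"jaw":1,"dp":[2.4,0.3,0.2],"angular":[0,0,0]},{"jaw":1,"dp":[3.2,0.4,0.3],"angular":[0,0,0]},{"jaw":1,"dp":[4,0.5,0.4],"angular":[0,0,0]}]'
```

```text
time: 20.95
position: [0.5118, -0.2185, 0.149]
orientation: [0.998, 0.057, 0.001, 0.001]
ft_force: [-0.8, 0.2, 0.8]
grip_width: -0.0001
gripper_force: 0.0
time: 21.45
position: [0.5505, -0.2131, 0.1515]
orientation: [0.998, 0.057, -0.0, -0.0]
ft_force: [0.1, 0.3, 0.5]
grip_width: -0.0
gripper_force: 0.0
```

```bash
python3 -m creep '[{"jaw":1,"dp":[0.7,0.1,0],"angular":[0,0,0]},{"jaw":1,"dp":[1.4,0.15,0],"angular":[0,0,0]},{"jaw":1,"dp":[2.1,0.2,0],"angular":[0,0,0]},{"jaw":1,"dp":[2.8,0.3,0],"angular":[0,0,0]},{"jaw":1,"dp":[3.4,0.4,0],"angular":[0,0,0]},{"jaw":1,"dp":[3.4,0.4,0],"angular":[0,0,0]}]'
python3 -m creep '[{"jaw":1,"dp":[-3,-0.4,0],"angular":[0,0,0]},{"jaw":1,"dp":[-6,-0.8,0],"angular":[0,0,0]},{"jaw":1,"dp":[-9,-1.2,1],"angular":[0,0,0]},{"jaw":1,"dp":[-11,-2,5],"angular":[0,0,0]},{"jaw":1,"dp":[-12,-3,10],"angular":[0,0,0]},{"jaw":1,"dp":[-12,-3,12],"angular":[0,0,0]},{"jaw":1,"dp":[-12,-3,12],"angular":[0,0,0]},{"jaw":1,"dp":[-12,-3,12],"angular":[0,0,0]}]'
python3 w.py w8 '(9,9)'
python3 - <<'E'
from h import *
for n in ('scene','side'):
    c=cap(n); pickle.dump(c,open(n+'1.pkl','wb')); cv2.imwrite(f'pics/{n}1.png',c[0])
for n in('w8','scene1','side1'):
    q=cloud(*pickle.load(open(n+'.pkl','rb'))).reshape(-1,3)
    q=q[np.isfinite(q).all(1)]; a=q[(q[:,2]>.158)&(q[:,2]<.185)&(np.hypot(q[:,0]-.5637,q[:,1]+.1211)<.06)]
    if len(a): print(n,'can top',cv2.minEnclosingCircle(a[:,:2].astype(np.float32)),np.median(a[:,2]))
    k=q[(q[:,2]>.125)&(q[:,2]<.17)&(np.hypot(q[:,0]-.623,q[:,1]+.209)<.05)]
    if len(k): print('knob',len(k),k.min(0),k.max(0))
w=cv2.imread('pics/w8.png'); s=cv2.imread('pics/side1.png')[130:400,170:350]; s=cv2.resize(s,None,fx=1.55,fy=1.55)
o=np.zeros((420,800,3),np.uint8); o[:,:520]=w[:,:520]; s=s[:420,:280]; o[:s.shape[0],520:520+s.shape[1]]=s; cv2.imwrite('pics/fin.png',o)
E
```

```text
time: 22.05
position: [0.5846, -0.2091, 0.1514]
orientation: [0.998, 0.057, 0.0, 0.0]
ft_force: [0.1, 0.5, -0.0]
grip_width: 0.0001
gripper_force: 0.0
time: 22.85
position: [0.4635, -0.2392, 0.2715]
orientation: [0.998, 0.057, 0.0, 0.0]
ft_force: [-0.6, 0.3, -0.2]
grip_width: -0.0001
gripper_force: 0.0
22.9 [ 0.4631 -0.2388  0.2705] [ 0.114 -0.993 -0.001] [ 0.    0.48 -0.14]
w8 can top ((0.5618501901626587, -0.12231151014566422), 0.03388950973749161) 0.17142301378086996
scene1 can top ((0.5603214502334595, -0.12396115064620972), 0.03446386009454727) 0.16889883515576393
side1 can top ((0.5645549297332764, -0.1189122349023819), 0.03456656634807587) 0.17115026468742867
```

View pics/fin.png

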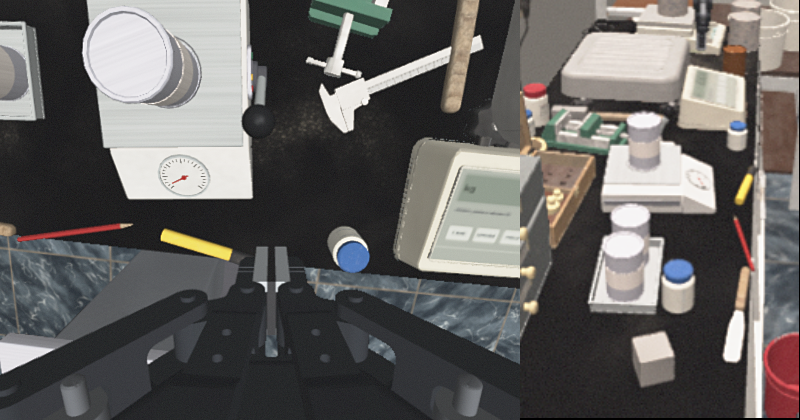

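Run:
```python
from h import *
for n in('w6','w7','w8','side1','scene1'):
    c=pickle.load(open(n+'.pkl','rb'));P=cloud(*c);q=P.reshape(-1,3)
    m=np.isfinite(q).all(1)&(q[:,2]>.12)&(q[:,2]<.175)&(abs(q[:,1]+.215)<.03)&(q[:,0]>.48)&(q[:,0]<.66)
    k=q[m]; print(n,len(k),k.min(0).round(4),k.max(0).round(4),k[k[:,2].argmax()].round(4),np.median(k,0).round(4))
```

```text
w6 956 [ 0.5123 -0.2319  0.1216] [ 0.5416 -0.2052  0.1596] [ 0.5272 -0.22    0.1596] [ 0.526  -0.2156  0.1536]
w7 925 [ 0.5123 -0.2334  0.1245] [ 0.5415 -0.2055  0.1594] [ 0.5267 -0.2173  0.1594] [ 0.5276 -0.2194  0.154 ]
w8 918 [ 0.5121 -0.2336  0.1266] [ 0.5415 -0.2066  0.1599] [ 0.5246 -0.2193  0.1599] [ 0.5265 -0.2204  0.154 ]
side1 75 [ 0.5132 -0.2231  0.1209] [ 0.5399 -0.2017  0.1592] [ 0.5239 -0.2198  0.1592] [ 0.5286 -0.2118  0.1471]
scene1 62 [ 0.5095 -0.2295  0.1238] [ 0.5356 -0.2064  0.1585] [ 0.5263 -0.2172  0.1585] [ 0.5207 -0.2169  0.1494]
```

Run:
```python
from h import *
c=pickle.load(open('w8.pkl','rb'));P=cloud(*c)
for u,v in((262,250),(262,262),(262,275),(282,250),(282,262),(272,250),(270,300),(290,270),(250,270),(240,292),(300,292)): print(u,v,c[0][v,u],(P[v,u]-[.4631,-.2388,.2705]).round(4))
```

```text
262 250 [118 119 114] [0.01   0.0057 0.0222]
262 262 [118 117 114] [0.0103 0.0054 0.0354]
262 275 [121 119 115] [0.0099 0.0051 0.046 ]
282 250 [121 119 115] [ 0.0113 -0.0029  0.023 ]
282 262 [117 117 115] [ 0.0111 -0.0025  0.0351]
272 250 [35 35 36] [0.0107 0.0014 0.0227]
270 300 [81 79 79] [0.0032 0.0013 0.0515]
290 270 [51 48 46] [ 0.0077 -0.0062  0.0346]
250 270 [48 47 42] [0.0054 0.0098 0.0336]
240 292 [42 38 38] [0.0104 0.0119 0.0608]
300 292 [56 53 51] [ 0.0125 -0.0074  0.0605]
```

Run:
```python
from h import *
c=optics.get_calibration('wrist');M=np.linalg.inv(np.array(c['mount']));print(np.array(c['mount']).round(3).tolist(),c['k1'])
for p in((0.011,0,.017),(.011,0,0),(.011,0,-.022),(.011,0,-.045),(.0,.0,.017)):
    x=M[:3,:3]@p+M[:3,3]; n=x[:2]/x[2]; n=n*(1+c['k1']*(n@n)); print(p,x.round(3),(np.array(c['K'])[:2,:2]@n+np.array(c['K'])[:2,2]).round(0))
d=pickle.load(open('w8.pkl','rb'))[1]; print(d[240:300:6,262].round(3))
for n in('w1','w7','w8'):
    d=pickle.load(open(n+'.pkl','rb'))[1]; print(n,d[265,[255,262,282,150,395]])
```

```text
[[0.001, -0.966, -0.259, 0.065], [1.0, 0.001, 0.0, -0.001], [0.0, -0.259, 0.966, -0.156], [0.0, 0.0, 0.0, 1.0]] -0.04073465773021516
(0.011, 0, 0.017) [0.001 0.007 0.181] [273. 222.]
(0.011, 0, 0) [0.001 0.012 0.164] [273. 232.]
(0.011, 0, -0.022) [0.001 0.018 0.143] [273. 249.]
(0.011, 0, -0.045) [0.001 0.024 0.121] [274. 273.]
(0.0, 0.0, 0.017) [0.001 0.018 0.184] [273. 241.]
[0.453 0.456 0.142 0.135 0.13  0.124 0.12  0.116 0.108 0.106]
w1 [0.4270497  0.42747262 0.42712295 0.12888744 0.12950243]
w7 [0.13097978 0.46125287 0.45972028 0.4598741  0.45872724]
w8 [0.12822603 0.12898944 0.12776706 0.9032471  0.4627389 ]
```

Run:
```python
from h import *
c=pickle.load(open('w6.pkl','rb'));P=cloud(*c);t=np.array([.4369,-.1322,.2717])
for u,v in((270,240),(270,320),(215,275),(325,275),(185,255),(175,270),(358,257),(368,270),(270,190),(250,205)): print(u,v,c[0][v,u],(P[v,u]-t).round(4))
for n in ('scene1','side1'):
    q=cloud(*pickle.load(open(n+'.pkl','rb'))).reshape(-1,3);q=q[np.isfinite(q).all(1)]
    m=q[(np.hypot(q[:,0]-.4631,q[:,1]+.2388)<.03)&(q[:,2]>.2)&(q[:,2]<.36)]; print(n,len(m),np.percentile(m[:,2],[0,1,5]) if len(m) else '')
```

```text
270 240 [235 232 233] [0.0131 0.0077 0.0216]
270 320 [231 226 228] [-0.0218 -0.0092  0.0228]
215 275 [233 229 231] [-0.0126  0.0225  0.0215]
325 275 [235 232 233] [ 0.0093 -0.021   0.0229]
185 255 [112 110 108] [-0.0064  0.0377  0.0277]
175 270 [112 111 108] [-0.0065  0.0379  0.042 ]
358 257 [110 108 106] [ 0.0249 -0.0269  0.0296]
368 270 [112 110 108] [ 0.0252 -0.0276  0.0417]
270 190 [131 137 142] [nan nan nan]
250 205 [120 115 117] [0.0207 0.0215 0.011 ]
scene1 146 [0.28125867 0.28615085 0.29024322]
side1 98 [0.28368403 0.28397469 0.28624376]
```

Run:
```python
from h import *
for n,t in(('w8',(.4631,-.2388,.2705)),('side1',(.4631,-.2388,.2705)),('scene1',(.4631,-.2388,.2705))):
    P=cloud(*pickle.load(open(n+'.pkl','rb'))).reshape(-1,3)-t;P=P[np.isfinite(P).all(1)]
    P=P[(abs(P[:,0])<.08)&(abs(P[:,1])<.11)&(P[:,2]>-.03)&(P[:,2]<.2)]
    for y in range(0,100,10):
        m=P[(P[:,1]*1000>=y)&(P[:,1]*1000<y+10)]; 
        if len(m)>3: print(n,y,len(m),'minz',np.sort(m[:,2])[2].round(3))
```

```text
w8 0 6079 minz 0.019
w8 10 6205 minz 0.021
w8 20 3424 minz 0.057
w8 30 5102 minz 0.06
w8 40 5134 minz 0.071
w8 50 2860 minz 0.084
w8 60 43 minz 0.096
side1 0 50 minz 0.014
side1 10 136 minz 0.019
side1 20 148 minz 0.064
side1 30 333 minz 0.061
side1 40 84 minz 0.072
side1 50 39 minz 0.084
side1 60 28 minz 0.097
scene1 0 105 minz 0.016
scene1 10 166 minz 0.023
scene1 20 172 minz 0.064
scene1 30 259 minz 0.064
scene1 40 45 minz 0.079
scene1 50 42 minz 0.092
scene1 60 4 minz 0.102
```

All three views agree that the shut fingertips sit about 16 mm above the TCP, so the push passed over the ball and the lever is still in red. I'll repeat it 35 mm lower.

```bash
python3 -m creep '[{"jaw":1,"dp":[2.2,1.8,-3],"angular":[0,0,0]},{"jaw":1,"dp":[2.2,1.8,-7.5],"angular":[0,0,0]},{"jaw":1,"dp":[2.2,1.8,-12],"angular":[0,0,0]},{"jaw":1,"dp":[2.2,1.8,-15],"angular":[0,0,0]},{"jaw":1,"dp":[2.2,1.8,-15.6],"angular":[0,0,0]},{"jaw":1,"dp":[3,1.9,-15.6],"angular":[0,0,0]},{"jaw":1,"dp":[4,2,-15.6],"angular":[0,0,0]},{"jaw":1,"dp":[5,2.1,-15.6],"angular":[0,0,0]}]'
python3 -m creep '[{"jaw":1,"dp":[0.8,0.1,0],"angular":[0,0,0]},{"jaw":1,"dp":[1.6,0.2,0.1],"angular":[0,0,0]}]'
```

```text
time: 23.8
position: [0.5149, -0.2187, 0.1173]
orientation: [0.998, 0.057, 0.0, 0.001]
ft_force: [-2.9, -0.0, 1.6]
grip_width: -0.0002
gripper_force: 1.2
time: 24.0
position: [0.5319, -0.2165, 0.1179]
orientation: [0.998, 0.057, 0.001, 0.001]
ft_force: [-1.1, -0.2, -0.5]
grip_width: -0.0004
gripper_force: 0.0
```

```bash
python3 -m creep '[{"jaw":1,"dp":[0.7,0.1,0.1],"angular":[0,0,0]},{"jaw":1,"dp":[1.4,0.15,0.2],"angular":[0,0,0]},{"jaw":1,"dp":[2.1,0.2,0.3],"angular":[0,0,0]},{"jaw":1,"dp":[2.8,0.3,0.3],"angular":[0,0,0]}]'
python3 -m creep '[{"jaw":1,"dp":[0.7,0.1,0],"angular":[0,0,0]},{"jaw":1,"dp":[1.4,0.15,0],"angular":[0,0,0]},{"jaw":1,"dp":[2.1,0.2,0],"angular":[0,0,0]},{"jaw":1,"dp":[2.7,0.3,0],"angular":[0,0,0]},{"jaw":1,"dp":[2.7,0.3,0],"angular":[0,0,0]}]'
```

```text
time: 24.4
position: [0.5565, -0.2132, 0.1198]
orientation: [0.998, 0.057, -0.002, -0.0]
ft_force: [-6.2, -1.1, 4.7]
grip_width: -0.0
gripper_force: 3.1
time: 24.9
position: [0.5861, -0.2101, 0.1195]
orientation: [0.998, 0.058, 0.001, 0.0]
ft_force: [0.7, 0.6, -0.1]
grip_width: -0.0004
gripper_force: 0.0
```

Snapped through. I'll retract and check.

```bash
python3 -m creep '[{"jaw":1,"dp":[-3,-0.4,0],"angular":[0,0,0]},{"jaw":1,"dp":[-6,-0.8,0],"angular":[0,0,0]},{"jaw":1,"dp":[-9,-1.2,1],"angular":[0,0,0]},{"jaw":1,"dp":[-11,-2,5],"angular":[0,0,0]},{"jaw":1,"dp":[-12,-3,10],"angular":[0,0,0]},{"jaw":1,"dp":[-12,-3,15],"angular":[0,0,0]},{"jaw":1,"dp":[-12,-3,15],"angular":[0,0,0]},{"jaw":1,"dp":[-12,-3,15],"angular":[0,0,0]}]'
python3 w.py w9 '(9,9)'
python3 - <<'E'
from h import *
for n in ('scene','side'):
    c=cap(n); pickle.dump(c,open(n+'2.pkl','wb')); cv2.imwrite(f'pics/{n}2.png',c[0])
def circ(q,c,lo,hi):
    a=q[(q[:,2]>lo)&(q[:,2]<hi)&(np.hypot(q[:,0]-c[0],q[:,1]-c[1])<.05)]
    if len(a)>20: (x,r0)=cv2.minEnclosingCircle(a[:,:2].astype(np.float32)); return np.round(x,4),round(r0,4),np.percentile(a[:,2],[5,50,95]).round(4)
for n in('w9','scene2','side2'):
    q=cloud(*pickle.load(open(n+'.pkl','rb'))).reshape(-1,3);q=q[np.isfinite(q).all(1)]
    print(n,'A',circ(q,(.5637,-.1211),.158,.185),'B',circ(q,(.551,.101),.096,.11),'C',circ(q,(.545,.181),.096,.11))
    print('  cube',circ(q,(.47,.344),.044,.056),'jarL',circ(q,(.4525,.197),.07,.08),'jarS',circ(q,(.3785,-.346),.055,.065))
    k=q[(q[:,2]>.12)&(q[:,2]<.17)&(abs(q[:,1]+.213)<.03)&(q[:,0]>.5)&(q[:,0]<.67)]
    if len(k): print('  knob',len(k),np.median(k,0).round(3),k.min(0).round(3),k.max(0).round(3))
E
```

```text
time: 25.7
position: [0.4654, -0.2406, 0.2709]
orientation: [0.998, 0.057, 0.002, 0.001]
ft_force: [-0.2, 0.6, -1.1]
grip_width: 0.0001
gripper_force: 0.0
25.75 [ 0.4645 -0.24    0.2692] [ 0.114 -0.993  0.   ] [-0.6   0.3  -1.08]
w9 A (array([ 0.5614, -0.1224]), 0.0338, array([0.1649, 0.1664, 0.1694])) B None C None
  cube None jarL None jarS (array([ 0.38  , -0.3473]), 0.0202, array([0.0581, 0.0601, 0.0615]))
  knob 528 [ 0.612 -0.21   0.148] [ 0.608 -0.222  0.12 ] [ 0.619 -0.196  0.157]
scene2 A (array([ 0.5592, -0.1237]), 0.0344, array([0.1604, 0.1647, 0.1683])) B (array([0.5455, 0.1087]), 0.0431, array([0.0965, 0.0992, 0.1029])) C (array([0.543 , 0.1721]), 0.0407, array([0.0967, 0.0994, 0.1031]))
  cube (array([0.4704, 0.3409]), 0.0336, array([0.0457, 0.0495, 0.0525])) jarL (array([0.4532, 0.1952]), 0.0238, array([0.0705, 0.074 , 0.0772])) jarS None
  knob 64 [ 0.613 -0.206  0.147] [ 0.605 -0.218  0.121] [ 0.628 -0.197  0.158]
side2 A (array([ 0.5602, -0.1202]), 0.0358, array([0.1598, 0.1666, 0.1701])) B (array([0.5447, 0.1091]), 0.0407, array([0.098 , 0.1008, 0.1043])) C (array([0.5421, 0.1738]), 0.0432, array([0.0978, 0.101 , 0.1047]))
  cube (array([0.4705, 0.3451]), 0.0341, array([0.0463, 0.0516, 0.0538])) jarL (array([0.4539, 0.1996]), 0.0244, array([0.0727, 0.0764, 0.0786])) jarS (array([ 0.3803, -0.3448]), 0.021, array([0.0562, 0.0603, 0.0627]))
  knob 65 [ 0.619 -0.2    0.147] [ 0.61  -0.214  0.123] [ 0.634 -0.191  0.16 ]
```

View pics/w9.png

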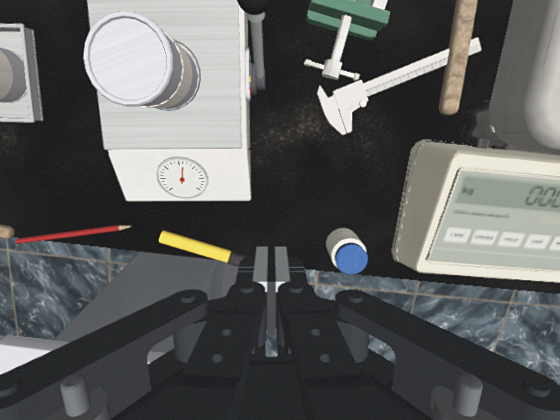

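The lever is now over in the green notch, with the knob at (252,3). The plate has sunk about 5 mm and the dial pointer has turned up at (182,180). Can A is upright and centred at (128,60), both light cans are in the tray, and the cube and jars haven't moved.

```bash
python3 -c "
from station import r
print(r.sign_off())"
```

```text
the job is handed in; nothing more can be done
None
```

Job handed in at about 26 s: the heavy can (can A, the one beside the cube) stands upright within about 3 mm of the plate's middle with the lever in green and the plate floating, both light cans are upright in the tray, and the cube and jars are unmoved; the first lever push missed, and a second, lower one worked.

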